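Lay the flanged intake pipe in the bench cradle

ROBOT

A 6-joint arm with a two-finger parallel gripper is mounted at the origin on the work surface. World frame = base frame: x ahead of the robot, y to its left, z up, the work surface at z = 0. Lengths are in m, angles in rad, forces in N, time in s.
With the tool pointing down it reaches from about 0.375 to 0.9 m from the base axis. Payload 3.1 kg.
Tool frame: the origin (TCP) lies between the finger pads; the fingertips stand 19 mm ahead of it and the grasp point (between the pads) is the TCP; z points along the fingers, y is the line along which they close (so a half turn about z gives the same grasp; the last joint's range is limited). The gripper opens to 87 mm and grips with 3 to 60 N. Pads are 19 mm wide; open, the fingers measure 117 mm over their backs; the gripper's body (75 mm by 190 mm) begins 51 mm behind the grasp point.
Start: joints at [1.05, 0.527, 1.433, -0, 1.181, -0.178], TCP at [0.209, 0.589, 0.242] pointing down, gripper open.
Joint ranges: [-3.08, 3.08], [-0.75, 2.2], [0.22, 2.44], [-1.43, 4.57], [0, 2.65], [-2.85, 2.85]. Speed limits (rad/s): [2.79, 2.79, 3.14, 3.14, 3.14, 3.14].

INTERFACE

Orientations are given as a unit quaternion [x, y, z, w].
In Python, from rig import telemetry, viewer, hand_in gives the robot as it stands. The module is installed in compiled form; this text tells all that it offers.
- The arm moves only by the shell command python3 -m creep 'ROWS' [FORCE]. ROWS is JSON, a list of rows, each an object with "translation": the shift along the tool's x, y, z in mm, a list of three; "roll": the turn about the tool's z in degrees; "gripper": the finger opening in mm, from 0 to 87. In form: [{"translation": [tx, ty, tz], "roll": roll, "gripper": gripper}, ...]. A call has 1 to 5 rows; each row is the pose to reach, as a shift and turn from the pose commanded when the call began, along the tool's axes at that moment; what a row does not reach only later rows make up. A row lasts 1/12 s, in which the tool goes at most 41.7 mm and 7.16 degrees, less where a joint would pass 70% of its speed; a pose out of reach is approached as far as the arm can. A call with a gripper value outside its range is refused whole. The fingers move at their own pace and stop on an object; FORCE is the grip in N (left out, the last holds). Time passes only in rows, so rows that repeat a pose let the fingers close. It gives the time, the measured TCP pose, the force, the opening and the grip force at its end, in the units of the state.
- telemetry.get_obs(): the state, without advancing time (a new reading comes with each control period).
- viewer.camera(name): name is "scene" or "top" or "wrist"; returns the picture (480x640x3 uint8, blue, green, red); there is no depth.
- viewer.camera_info(name): a dict with "intrinsics" (3x3 intrinsics, pixels), "rvec" (rotation vector, rad) and "tvec" (3), from world to camera coordinates, as OpenCV has them; the wrist camera has in their place "hand_eye" (4x4, takes a point from camera to tool coordinates, whose origin is the TCP and whose axes are the flange's). Camera axes: x right, y down, z forward; pixel columns grow to the right and rows downward; lengths in m; the calibration is good to about 2 mm. A picture is of the moment at which its call begins: read the wrist's pose just before it. camera_info takes no time and is no camera call.
- hand_in(): hands the job in; it is judged then, once.
Trained networks look in the newest picture that a camera, given by its name, has taken for a name from the list of things; names that differ only in an ending like _2 or _b are one class to them, and where a whole thing is asked for, a point or a joint stands for the part that bears it (a point fixed in the world has none). Each returns a list of dicts, best first, with "p" (0 to 1); they miss things now and then, are a little off and sometimes report something else, mostly with a low value. They report only what shows in the picture. A call takes as long as a camera call.
- viewer.recognise(camera, thing): "bbox" ([left, top, width, height] in pixels, round what is visible of it).
The state is a dict: "time": time; "q": joint angles; "joint_velocities": joint speeds; "joint_torque": joint torques, N m; "position": TCP position; "tool_rot": TCP orientation; "ft_force": force on the tool from outside, world axes, zero at the start; "moment": the same for the moment, N m; "grip_width": finger opening in m; "grip_force": force on a finger pad.
Only numpy, scipy, OpenCV 4.12 (cv2) and the standard library are available. Lean on these libraries where they do the work, as an engineer would, in place of code of your own. Each camera call takes 0.05 s, during which the arm holds its last target. There are 200 camera calls.

TASK

Take the tall flanged aluminium pipe that stands on the bench and lay it on its side in the cradle's two V saddles, with its flange in the slot next to the cradle's upright stop plate. Do not let it drop or topple, and leave the short flanged stub, the bottle and the casting where they stand.

Things in the scene. Friction and masses are not known exactly. Their poses are not given: they have to be found in the camera images.
- pipe: Tall cast aluminium pipe: round tube 42 mm in diameter on a round flange 62 mm in diameter, 10 mm thick; 150 mm tall in all, bore closed by a black plug (treat as solid). Starts standing on its flange. Origin: centre of the flange's outer (under) face; z axis runs along the tube to the plugged end. 0.2 to 0.34 kg, centre of mass 70 mm from the origin.
- pipe_top (a point): Centre of the pipe's plugged end, 150 mm from the flange's outer face along the pipe's z axis.
- cradle: Fixed cradle: grey base plate 115 x 80 x 12 mm (x -50 to +65), grey upright stop plate 70 mm wide at its +x end (x 55 to 65, top 76 mm above bench), two black 90-degree V saddles 14 mm thick centred at x = 14 and -30 mm, about 70 mm wide, tips 59 mm above bench. The -x end is open; the pipe overhangs it. Origin on the bench below the V line; z up, x horizontal along the V line to the stop.
- seat (a point): Where the centre of the flange's outer face belongs: on the axis of a pipe lying in the V saddles, 62 mm above the bench, at cradle x = +43 mm. The slot between stop plate and nearer saddle is 34 mm wide, so the 10 mm flange may lie up to 12 mm either way. Axes as the cradle's; the seated pipe reaches 150 mm from here towards -x.
- stub: Bystander: a short flanged aluminium stub, like the pipe but only 70 mm tall, standing on its 62 mm flange. Origin: centre of its underside.
- bottle: Bystander: small white bottle with a black cap, 40 mm in diameter, 85 mm tall, standing. Origin: centre of its underside.
- casting: Bystander: aluminium casting about 100 x 70 x 52 mm with a black top and a pipe mouth on one side, beyond the working area. Origin: centre of its underside.

How it is judged:
By the outcome, as a careful person would: the job done as asked, in the order asked, and still so for the second after the job is handed in, with the robot touching nothing.
It also fails if it takes over 38 s, if anything falls off the work surface, if the arm or the gripper's body presses on something with over 40 N, if the wrist force passes 120 N, or if a joint passes its speed limit or range.

## Working session

There is one attempt and no reset: what is moved stays moved. The work goes in short steps, Python scripts to look and compute and a shell command to move; the robot and the scene stay as the last step left them, time stands still between calls to the robot, and variables do not carry over. Pictures are saved under pics/ and viewed, at most 10 in all, crops included, and the job is handed in when it is done.

```bash
mkdir -p pics
cat > h.py <<'E'
import numpy as np, cv2
from rig import telemetry, viewer
from scipy.spatial.transform import Rotation as R
def cam(n):
    i=viewer.camera_info(n); K=np.array(i["intrinsics"],float)
    if "rvec" in i:
        r=R.from_rotvec(np.ravel(i["rvec"])).as_matrix(); t=np.ravel(i["tvec"])
    else:
        o=telemetry.get_obs(); T=np.eye(4); T[:3,:3]=R.from_quat(o["tool_rot"]).as_matrix(); T[:3,3]=o["position"]
        M=np.linalg.inv(T@np.array(i["hand_eye"])); r,t=M[:3,:3],M[:3,3]
    return K,r,t
def proj(n,P,c=None):
    K,r,t=c or cam(n); p=(np.atleast_2d(P)@r.T+t)@K.T; return p[:,:2]/p[:,2:]
def ray(n,uv,z,c=None):   # pixel -> point on the plane at height z
    K,r,t=c or cam(n); d=r.T@np.linalg.solve(K,[uv[0],uv[1],1]); o=-r.T@t
    return o+d*(z-o[2])/d[2]
def st():
    o=telemetry.get_obs(); e=R.from_quat(o["tool_rot"]).as_matrix()
    print("t",round(o["time"],2),"pos",np.round(o["position"],4),"x",np.round(e[:,0],3),"z",np.round(e[:,2],3),"F",np.round(o["ft_force"],1),"w",round(o["grip_width"],4),"g",round(o["grip_force"],1),"q",np.round(o["q"],2)); return o
E
python3 - <<'E'
from h import *
st()
for n in ("scene","top"):
    im=viewer.camera(n); cv2.imwrite(f"pics/{n}0.png",im)
    K,r,t=cam(n); print(n,"cam at",np.round(-r.T@t,3),"f",K[0,0])
    for k in ("pipe","cradle","stub","bottle","casting"):
        print(k,[(np.round(d["bbox"]).astype(int).tolist(),round(d["p"],2)) for d in viewer.recognise(n,k)[:2]])
E
```

```text
t 0.0 pos [0.2091 0.5882 0.2406] x [-0.942  0.335  0.   ] z [-0.001 -0.002 -1.   ] F [-0.7  1.4 -1. ] w 0.0868 g 0.0 q [ 1.05  0.53  1.43  0.    1.18 -0.18]
scene cam at [ 1.467 -0.098  0.741] f 620.4299464011566
pipe [([383, 212, 36, 84], 0.7)]
cradle [([191, 240, 67, 54], 0.8)]
stub [([310, 218, 28, 42], 0.89)]
bottle [([186, 241, 75, 55], 0.72), ([409, 201, 10, 17], 0.49)]
casting [([285, 300, 85, 65], 0.76)]
top cam at [0.404 0.02  0.98 ] f 511.81160531320904
pipe [([214, 223, 40, 47], 0.62)]
cradle [([372, 257, 67, 63], 0.61)]
stub [([285, 298, 31, 33], 0.68), ([188, 315, 22, 27], 0.22)]
bottle [([188, 314, 24, 24], 0.9)]
casting [([293, 158, 68, 61], 0.79)]
```

Run:
```python
import cv2,numpy as np
a=cv2.imread("pics/top0.png")[140:350,170:450]; cv2.imwrite("pics/topc.png",cv2.resize(a,None,fx=2.8,fy=2.8,interpolation=cv2.INTER_CUBIC))
b=cv2.imread("pics/scene0.png")[190:380,170:430]; cv2.imwrite("pics/scenec.png",cv2.resize(b,None,fx=3,fy=3,interpolation=cv2.INTER_CUBIC))
```

```text
(no output)
```

View pics/topc.png

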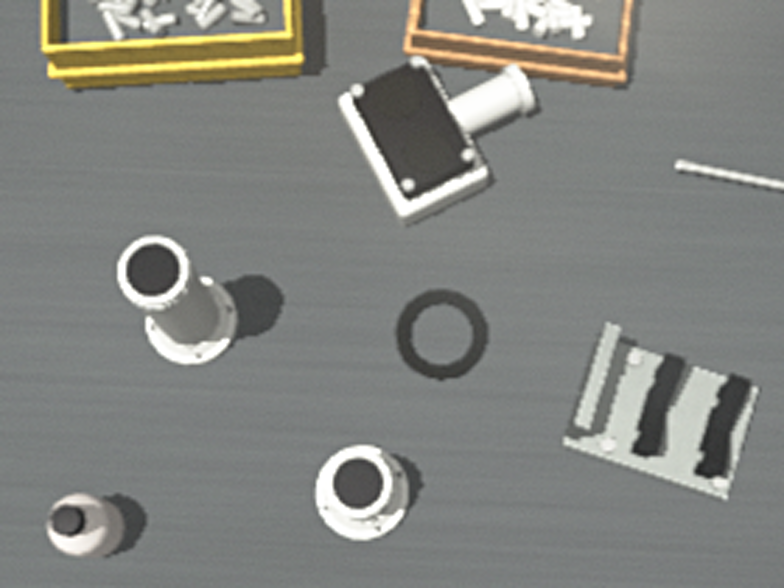

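View pics/scenec.png

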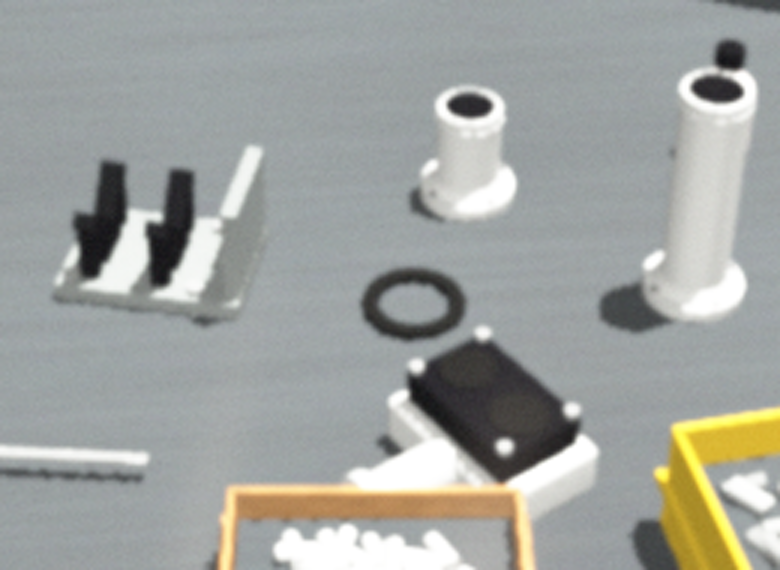

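```bash
cat > est.py <<'E'
from h import *
from scipy.optimize import least_squares
c=cam("top"); s=cam("scene")
T=lambda u,v:np.array([170+u/2.8,140+v/2.8]); S=lambda u,v:np.array([170+u/3,190+v/3])
print("pipe top",ray("top",T(153,268),.15,c)[:2],"flange",ray("top",T(191,318),.007,c)[:2],"scene top",ray("scene",S(717,89),.15,s)[:2])
print("stub top",ray("top",T(358,482),.07,c)[:2],"scene",ray("scene",S(470,105),.07,s)[:2])
print("bottle cap",ray("top",T(69,519),.085,c)[:2])
M=np.array([[65,40,12],[-50,40,12],[-50,-40,12],[60,-35,76],[60,35,76]])/1e3
U=np.array([T(566,438),T(728,495),T(758,388),T(613,325),T(583,428)])
M2=np.array([[60,-35,76],[60,35,76],[65,-40,6],[-50,-40,6]])/1e3
U2=np.array([S(230,218),S(255,147),S(240,310),S(55,292)])
def tf(p,M):
    q=M.copy(); a=p[2]; q[:,:2]=M[:,:2]@np.array([[np.cos(a),np.sin(a)],[-np.sin(a),np.cos(a)]])+p[:2]; return q
f=lambda p:np.r_[(proj("top",tf(p,M),c)-U).ravel(),(proj("scene",tf(p,M2),s)-U2).ravel()]
r=least_squares(f,[.4,-.15,1.3]); print("cradle",r.x,np.degrees(r.x[2]),np.round(f(r.x),1))
p=r.x; print("seat",tf(p,np.array([[.043,0,.062]])))
E
python3 est.py
```

```text
pipe top [0.60311697 0.19146254] flange [0.60282908 0.19167626] scene top [0.60221206 0.195006  ]
stub top [0.48836629 0.06679266] scene [0.48803306 0.07080377]
bottle cap [0.45706185 0.24357756]
cradle [ 0.54631113 -0.13911866  1.30398171] 74.71264828267721 [-1.9  2.1 -1.   0.2 -1.  -1.7 -1.1 -0.6 -1.2 -0.5 -1.8 -1.2 -1.5 -0.3
 -1.5  0.8 -1.4  0.1]
seat [[ 0.55764852 -0.09764019  0.062     ]]
```

```bash
python3 -m creep '[{"translation":[-36,-17,0],"roll":0,"gripper":87},{"translation":[-72,-34,0],"roll":0,"gripper":87},{"translation":[-108,-51,0],"roll":0,"gripper":87},{"translation":[-144,-69,0],"roll":0,"gripper":87},{"translation":[-180,-86,0],"roll":0,"gripper":87}]' &&
python3 -m creep '[{"translation":[-36,-17,0],"roll":0,"gripper":87},{"translation":[-72,-34,0],"roll":0,"gripper":87},{"translation":[-108,-51,0],"roll":0,"gripper":87},{"translation":[-144,-69,0],"roll":0,"gripper":87},{"translation":[-180,-86,0],"roll":0,"gripper":87}]' &&
python3 -m creep '[{"translation":[-36,-17,0],"roll":7,"gripper":87},{"translation":[-72,-34,0],"roll":14,"gripper":87},{"translation":[-108,-51,0],"roll":21,"gripper":87},{"translation":[-144,-68,0],"roll":28,"gripper":87},{"translation":[-144,-68,0],"roll":35,"gripper":87}]' &&
python3 -m creep '[{"translation":[0,0,0],"roll":7,"gripper":87},{"translation":[0,0,0],"roll":14,"gripper":87},{"translation":[0,0,0],"roll":21,"gripper":87},{"translation":[0,0,0],"roll":28,"gripper":87},{"translation":[0,0,0],"roll":35,"gripper":87}]' &&
python3 -m creep '[{"translation":[0,0,0],"roll":7,"gripper":87},{"translation":[0,0,0],"roll":14,"gripper":87},{"translation":[0,0,0],"roll":15.7,"gripper":87},{"translation":[0,0,0],"roll":15.7,"gripper":87}]'
cat >> h.py <<'E'
def togo(P):
    o=telemetry.get_obs(); return np.round(R.from_quat(o["tool_rot"]).as_matrix().T@(np.array(P)-o["position"])*1e3,1)
E
python3 - <<'E'
from h import *
st(); print("to pipe",togo([.603,.193,.105]))
im=viewer.camera("wrist"); cv2.imwrite("pics/w1.png",im)
print([(d["bbox"],d["p"]) for d in viewer.recognise("wrist","pipe")[:2]])
c=cam("wrist"); print(proj("wrist",[[.603,.193,.15],[.603,.193,0]],c))
E
```

```text
time: 1.02
position: [0.3511, 0.4461, 0.2417]
tool_rot: [0.17, 0.985, 0.0, 0.0]
ft_force: [0.2, 0.3, -0.4]
grip_width: 0.0867
grip_force: 0.0
time: 1.43
position: [0.4921, 0.3045, 0.2418]
tool_rot: [0.17, 0.985, 0.0, 0.0]
ft_force: [0.1, 1.3, 0.9]
grip_width: 0.0868
grip_force: 0.0
time: 1.85
position: [0.6103, 0.1878, 0.2418]
tool_rot: [0.464, 0.886, 0.0, 0.004]
ft_force: [0.3, 0.5, 0.5]
grip_width: 0.087
grip_force: 0.0
time: 2.27
position: [0.6039, 0.1937, 0.2415]
tool_rot: [0.707, 0.707, -0.0, -0.0]
ft_force: [-0.4, -0.6, -0.1]
grip_width: 0.0871
grip_force: 0.0
time: 2.6
position: [0.6039, 0.1938, 0.2416]
tool_rot: [0.795, 0.607, 0.0, 0.0]
ft_force: [0.1, -0.7, -0.1]
grip_width: 0.0871
grip_force: 0.0
t 2.6 pos [0.6039 0.1938 0.2416] x [0.264 0.965 0.   ] z [ 0.  0. -1.] F [ 0.1 -0.7 -0.1] w 0.0871 g 0.0 q [0.13 0.54 1.41 0.   1.19 0.4 ]
to pipe [ -1.   -0.6 136.6]
[([279.9, 179.7, 69.7, 112.9], 0.78), ([87.3, 174.3, 76.8, 54.8], 0.4)]
[[313.58765942 257.97700376]
 [314.662072   208.97807403]]
```

View pics/w1.png

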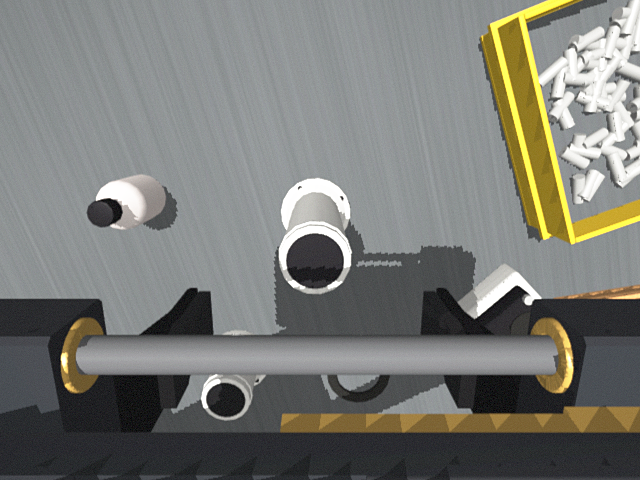

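```bash
python3 -m creep '[{"translation":[-1,-0.6,40],"roll":0,"gripper":87},{"translation":[-1,-0.6,75],"roll":0,"gripper":87},{"translation":[-1,-0.6,105],"roll":0,"gripper":87},{"translation":[-1,-0.6,125],"roll":0,"gripper":87},{"translation":[-1,-0.6,131.6],"roll":0,"gripper":87}]' &&
python3 -m creep '[{"translation":[0,0,0],"roll":0,"gripper":30},{"translation":[0,0,0],"roll":0,"gripper":30},{"translation":[0,0,0],"roll":0,"gripper":30},{"translation":[0,0,0],"roll":0,"gripper":30},{"translation":[0,0,0],"roll":0,"gripper":30}]' 20 &&
python3 -m creep '[{"translation":[0,0,0],"roll":0,"gripper":30},{"translation":[0,0,0],"roll":0,"gripper":30},{"translation":[0,0,0],"roll":0,"gripper":30}]' 20
```

```text
time: 3.12
position: [0.6004, 0.1926, 0.1061]
tool_rot: [0.795, 0.607, -0.003, -0.002]
ft_force: [-0.3, 0.2, -0.3]
grip_width: 0.0868
grip_force: 0.0
time: 3.53
position: [0.604, 0.1931, 0.1117]
tool_rot: [0.795, 0.607, 0.001, 0.001]
ft_force: [-0.4, -0.3, -0.3]
grip_width: 0.0615
grip_force: 0.0
time: 3.78
position: [0.603, 0.193, 0.1104]
tool_rot: [0.795, 0.607, 0.0, 0.0]
ft_force: [-1.1, 0.4, -2.1]
grip_width: 0.0417
grip_force: 15.0
```

```bash
python3 -m creep '[{"translation":[5,0,-6],"roll":0,"gripper":30},{"translation":[20,0,-6],"roll":0,"gripper":30},{"translation":[35,0,-6],"roll":0,"gripper":30},{"translation":[40,0,-5],"roll":0,"gripper":30},{"translation":[40,0,-2],"roll":0,"gripper":30}]' 20 &&
python3 -m creep '[{"translation":[0,0,2.5],"roll":0,"gripper":30},{"translation":[0,0,2.5],"roll":0,"gripper":30}]' 12 &&
python3 -m creep '[{"translation":[-8,0,-1],"roll":0,"gripper":30},{"translation":[-15.6,0,-2.2],"roll":0,"gripper":30},{"translation":[-23,0,-3],"roll":0,"gripper":30},{"translation":[-31.5,0,-3.3],"roll":0,"gripper":30}]' 12
python3 - <<'E'
from h import *
st()
im=viewer.camera("scene"); print([(d["bbox"],d["p"]) for d in viewer.recognise("scene","pipe")[:2]])
u=proj("scene",[telemetry.get_obs()["position"]])[0].astype(int)
a=im[max(u[1]-100,0):u[1]+100,u[0]-130:u[0]+130]; cv2.imwrite("pics/s2.png",cv2.resize(a,None,fx=3,fy=3,interpolation=cv2.INTER_CUBIC))
E
```

```text
time: 4.2
position: [0.6143, 0.2342, 0.112]
tool_rot: [0.794, 0.608, 0.001, 0.0]
ft_force: [-0.1, 0.6, -3.4]
grip_width: 0.0416
grip_force: 20.0
time: 4.37
position: [0.6135, 0.2327, 0.1101]
tool_rot: [0.795, 0.607, 0.0, -0.0]
ft_force: [-0.9, 2.3, 2.5]
grip_width: 0.0418
grip_force: 12.0
time: 4.7
position: [0.6039, 0.2007, 0.113]
tool_rot: [0.795, 0.607, -0.001, -0.001]
ft_force: [-2.8, 1.9, 3.3]
grip_width: 0.0416
grip_force: 12.0
t 4.7 pos [0.6039 0.2007 0.113 ] x [ 0.264  0.965 -0.   ] z [-0.002  0.    -1.   ] F [-2.8  1.9  3.3] w 0.0416 g 12.0 q [0.15 0.7  1.5  0.   0.94 0.41]
[([400.9, 242.6, 38.4, 51.6], 0.7)]
```

View pics/s2.png

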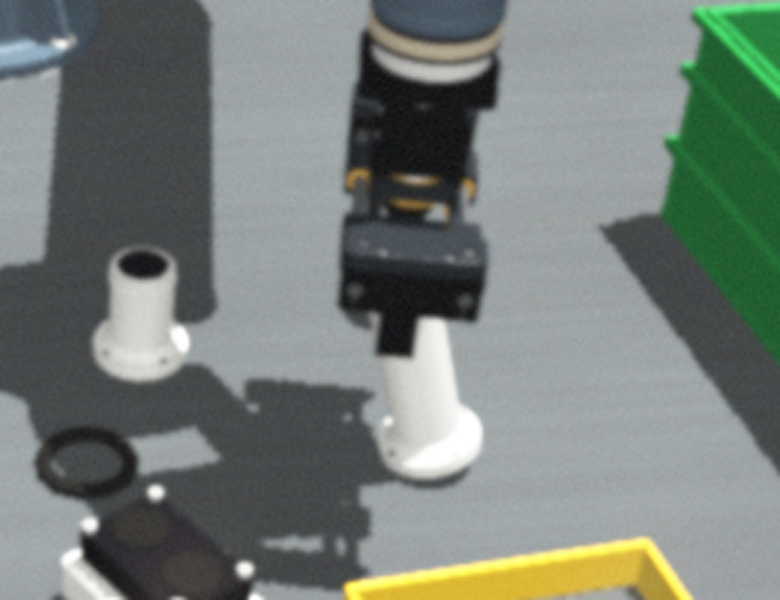

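```bash
python3 -m creep '[{"translation":[-16,0,1.5],"roll":0,"gripper":30},{"translation":[-31.5,0,5],"roll":0,"gripper":30},{"translation":[-46.5,0,10.5],"roll":0,"gripper":30},{"translation":[-60.5,0,18],"roll":0,"gripper":30},{"translation":[-73.4,0,27.5],"roll":0,"gripper":30}]' 12 &&
python3 -m creep '[{"translation":[-11.4,0,11],"roll":0,"gripper":30},{"translation":[-21,0,23.7],"roll":0,"gripper":30},{"translation":[-29,0,37.6],"roll":0,"gripper":30},{"translation":[-33,0,46],"roll":0,"gripper":30},{"translation":[-35.5,0,54],"roll":0,"gripper":30}]' 12
python3 - <<'E'
from h import *
st()
im=viewer.camera("scene"); print([(d["bbox"],d["p"]) for d in viewer.recognise("scene","pipe")[:2]])
u=proj("scene",[telemetry.get_obs()["position"]])[0].astype(int)
a=im[max(u[1]-100,0):u[1]+100,u[0]-130:u[0]+130]; cv2.imwrite("pics/s3.png",cv2.resize(a,None,fx=3,fy=3,interpolation=cv2.INTER_CUBIC))
E
```

```text
time: 5.22
position: [0.5851, 0.1275, 0.0847]
tool_rot: [0.795, 0.607, -0.001, 0.001]
ft_force: [-1.7, -1.2, 1.5]
grip_width: 0.0419
grip_force: 11.7
time: 5.63
position: [0.5759, 0.094, 0.0297]
tool_rot: [0.795, 0.606, -0.001, 0.0]
ft_force: [-1.4, -1.6, -0.1]
grip_width: 0.041
grip_force: 11.7
t 5.63 pos [0.5759 0.094  0.0297] x [ 0.264  0.964 -0.002] z [-0.001 -0.001 -1.   ] F [-1.4 -1.6 -0.1] w 0.041 g 11.7 q [-0.03  0.78  1.68 -0.    0.69  0.24]
[([361.8, 256.6, 53.5, 32.7], 0.88)]
```

View pics/s3.png

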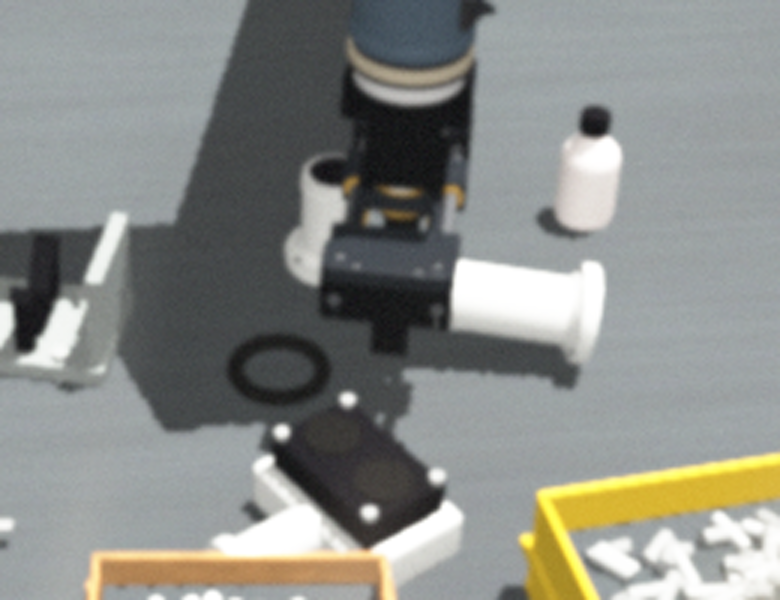

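```bash
python3 -m creep '[{"translation":[0,0,0],"roll":0,"gripper":30},{"translation":[0,0,0],"roll":0,"gripper":30},{"translation":[0,0,-3],"roll":0,"gripper":30},{"translation":[0,0,-10],"roll":0,"gripper":30},{"translation":[0,0,-20],"roll":0,"gripper":30}]' 60 &&
python3 -m creep '[{"translation":[0,0,-20],"roll":0,"gripper":30},{"translation":[0,0,-45],"roll":0,"gripper":30},{"translation":[0,0,-70],"roll":0,"gripper":30},{"translation":[0,0,-90],"roll":0,"gripper":30},{"translation":[0,0,-100],"roll":0,"gripper":30}]' 60
python3 - <<'E'
from h import *
o=st()
im=viewer.camera("scene"); print([(d["bbox"],d["p"]) for d in viewer.recognise("scene","pipe")[:2]])
c=cam("scene"); e=R.from_quat(o["tool_rot"]).as_matrix()
for a in (0,10,20,30,45):
    a=np.radians(a); d=np.cos(a)*e[:,0]+np.sin(a)*e[:,2]; print(np.degrees(a),np.round(proj("scene",[o["position"],o["position"]+.11*d],c)).tolist())
u=proj("scene",[o["position"]])[0].astype(int); print(u[0]-130,max(u[1]-100,0))
a=im[max(u[1]-100,0):u[1]+100,u[0]-130:u[0]+130]; cv2.imwrite("pics/s4.png",cv2.resize(a,None,fx=3,fy=3,interpolation=cv2.INTER_CUBIC))
p=[0.54631113,-0.138,1.30398]
ax=np.array([np.cos(p[2]),np.sin(p[2]),0]); P=np.array([p[0],p[1],0])+ax*(.043-.110); P[2]=.150; print("togo above",P,togo(P))
E
```

```text
time: 6.15
position: [0.5764, 0.0966, 0.0516]
tool_rot: [0.795, 0.607, -0.0, -0.0]
ft_force: [0.8, -0.3, -3.1]
grip_width: 0.0398
grip_force: 59.1
time: 6.57
position: [0.5783, 0.0965, 0.1553]
tool_rot: [0.795, 0.607, 0.003, 0.002]
ft_force: [0.5, 0.2, -3.3]
grip_width: 0.0397
grip_force: 59.1
t 6.57 pos [0.5783 0.0965 0.1553] x [0.263 0.965 0.002] z [ 0.007 -0.    -1.   ] F [ 0.5  0.2 -3.3] w 0.0397 g 59.1 q [-0.03  0.58  1.62  0.    0.93  0.24]
[([358.3, 199.7, 67.3, 37.1], 0.78)]
0.0 [[351.0, 213.0], [414.0, 218.0]]
10.0 [[351.0, 213.0], [412.0, 227.0]]
20.0 [[351.0, 213.0], [408.0, 236.0]]
29.999999999999996 [[351.0, 213.0], [403.0, 244.0]]
45.0 [[351.0, 213.0], [391.0, 253.0]]
220 112
togo above [ 0.52864579 -0.20262922  0.15      ] [-301.5   30.9    3.9]
```

View pics/s4.png

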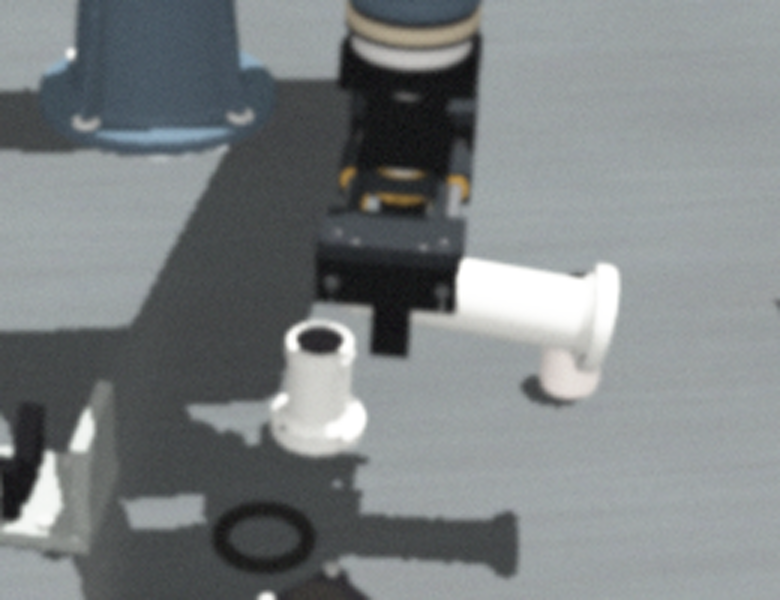

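Run:
```python
from h import *
o=telemetry.get_obs(); e=R.from_quat(o["tool_rot"]).as_matrix(); p=np.array(o["position"])
cs,cw=cam("scene"),cam("wrist"); im=viewer.camera("wrist"); cv2.imwrite("pics/w2.png",im)
print("wrist box",[(np.round(d["bbox"]),d["p"]) for d in viewer.recognise("wrist","pipe")[:2]])
im=viewer.camera("top"); ct=cam("top"); print("top box",[(np.round(d["bbox"]),d["p"]) for d in viewer.recognise("top","pipe")[:2]])
t=np.linspace(0,2*np.pi,60)
for d in (105,110,115,120,125):
  for a in (0,5):
    a_=np.radians(a); ax=np.cos(a_)*e[:,0]+np.sin(a_)*e[:,2]; n=np.cross(ax,e[:,1])
    C=np.vstack([p+ax*k/1e3+.031*(np.outer(np.cos(t),n)+np.outer(np.sin(t),e[:,1])) for k in (d,d-10)])
    for nm,c in (("scene",cs),("wrist",cw),("top",ct)):
        q=proj(nm,C,c); print(d,a,nm,np.round(np.r_[q.min(0),q.max(0)]),end=" ")
    print()
```

```text
wrist box [(array([196.,   0., 203., 414.]), 0.82)]
top box [(array([223., 230.,  18.,  16.]), 0.58)]
105 0 scene [404. 200. 413. 237.] 105 0 wrist [208. -20. 419.  64.] 105 0 top [213. 216. 233. 253.] 
105 5 scene [401. 204. 414. 241.] 105 5 wrist [215. -18. 412.  75.] 105 5 top [214. 217. 235. 254.] 
110 0 scene [406. 200. 416. 237.] 110 0 wrist [206. -44. 420.  50.] 110 0 top [210. 215. 230. 252.] 
110 5 scene [404. 205. 417. 241.] 110 5 wrist [214. -40. 412.  62.] 110 5 top [211. 216. 232. 253.] 
115 0 scene [409. 201. 419. 237.] 115 0 wrist [205. -70. 421.  35.] 115 0 top [207. 214. 228. 251.] 
115 5 scene [407. 205. 420. 242.] 115 5 wrist [214. -62. 413.  48.] 115 5 top [208. 215. 230. 252.] 
120 0 scene [412. 201. 422. 237.] 120 0 wrist [204. -96. 422.  20.] 120 0 top [204. 213. 225. 250.] 
120 5 scene [410. 206. 423. 242.] 120 5 wrist [213. -85. 414.  35.] 120 5 top [205. 215. 227. 252.] 
125 0 scene [415. 201. 425. 238.] 125 0 wrist [ 203. -123.  423.    5.] 125 0 top [202. 212. 222. 249.] 
125 5 scene [413. 206. 426. 243.] 125 5 wrist [ 212. -108.  415.   21.] 125 5 top [202. 214. 224. 251.]
```

View pics/w2.png

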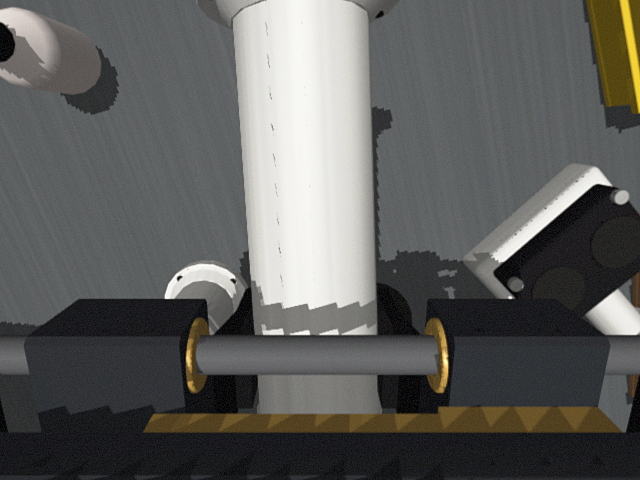

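```bash
python3 -m creep '[{"translation":[-15,1.5,0],"roll":0,"gripper":30},{"translation":[-40,4,0],"roll":0,"gripper":30},{"translation":[-70,7,0],"roll":0,"gripper":30},{"translation":[-105,10.5,0],"roll":0,"gripper":30},{"translation":[-140,14,0],"roll":0,"gripper":30}]' 60 &&
python3 -m creep '[{"translation":[-35,3.5,0],"roll":0,"gripper":30},{"translation":[-70,7,0],"roll":0,"gripper":30},{"translation":[-105,10.5,0],"roll":0,"gripper":30},{"translation":[-135,14,0],"roll":0,"gripper":30},{"translation":[-155,16,0],"roll":0,"gripper":30}]' 60 &&
python3 -m creep '[{"translation":[-10,1,0],"roll":0,"gripper":30},{"translation":[-15.6,1.4,0],"roll":0,"gripper":30},{"translation":[-15.6,1.4,0],"roll":0,"gripper":30}]' 60
python3 - <<'E'
from h import *
o=st(); print(togo([.5265,-.2113,.155]))
cw=cam("wrist"); im=viewer.camera("wrist"); cs=cam("scene"); im2=viewer.camera("scene")
a=1.304; Rz=np.array([[np.cos(a),-np.sin(a),0],[np.sin(a),np.cos(a),0],[0,0,1]]); O=np.array([.5463,-.139,0])
M=np.array([[65,40,12],[65,-40,12],[-50,40,12],[-50,-40,12],[55,35,76],[55,-35,76],[65,35,76],[65,-35,76],[21,35,59],[21,-35,59],[-37,35,59],[-37,-35,59],[43,0,62]])/1e3
W=M@Rz.T+O
q1=proj("wrist",W,cw); q2=proj("scene",W,cs)
for u in q1: cv2.circle(im,tuple(int(v) for v in u),3,(0,0,255),1)
b=cv2.resize(im2[170:310,130:300],None,fx=3.4,fy=3.4,interpolation=cv2.INTER_CUBIC)
for u in q2: cv2.circle(b,tuple(int(v) for v in (u-[130,170])*3.4),3,(0,0,255),1)
h=cv2.resize(im,(480,360)); out=np.zeros((476,800,3),np.uint8)
out[:300,:400]=cv2.resize(im,(400,300)); out[:, 400:]=cv2.resize(b,(578,476))[:,:400]; cv2.imwrite("pics/m5.png",out)
E
```

```text
time: 7.28
position: [0.552, -0.0433, 0.1497]
tool_rot: [0.794, 0.607, -0.001, -0.001]
ft_force: [0.5, -0.3, -3.3]
grip_width: 0.0402
grip_force: 59.2
time: 7.7
position: [0.5268, -0.1994, 0.1498]
tool_rot: [0.796, 0.606, -0.001, -0.0]
ft_force: [-0.9, 0.4, -3.2]
grip_width: 0.0398
grip_force: 59.2
time: 7.95
position: [0.5245, -0.212, 0.1504]
tool_rot: [0.795, 0.606, -0.0, -0.001]
ft_force: [-0.7, 0.4, -2.6]
grip_width: 0.0403
grip_force: 59.2
t 7.95 pos [ 0.5245 -0.212   0.1504] x [0.265 0.964 0.001] z [-0.001  0.001 -1.   ] F [-0.7  0.4 -2.6] w 0.0403 g 59.2 q [-0.58  0.57  1.67  0.    0.91 -0.31]
[ 1.3  1.7 -4.6]
```

View pics/m5.png

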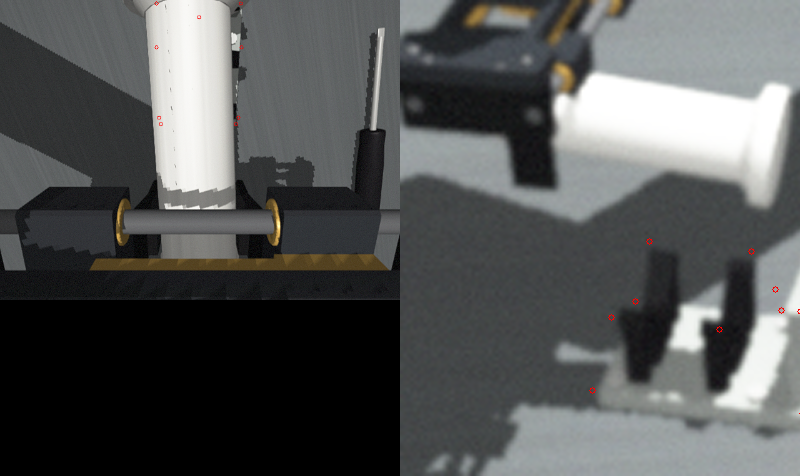

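```bash
python3 -m creep '[{"translation":[0.5,1,10],"roll":0,"gripper":30},{"translation":[0.5,1,28],"roll":0,"gripper":30},{"translation":[0.5,1,46],"roll":0,"gripper":30},{"translation":[0.5,1,60],"roll":0,"gripper":30},{"translation":[0.5,1,66],"roll":0,"gripper":30}]' 60 &&
python3 -m creep '[{"translation":[0,0,4],"roll":0,"gripper":30},{"translation":[0,0,8],"roll":0,"gripper":30},{"translation":[0,0,11],"roll":0,"gripper":30},{"translation":[0,0,13],"roll":0,"gripper":30},{"translation":[0,0,13],"roll":0,"gripper":30}]' 60 && 
python3 -m creep '[{"translation":[0,0,1.5],"roll":0,"gripper":30},{"translation":[0,0,3],"roll":0,"gripper":30},{"translation":[0,0,3],"roll":0,"gripper":30}]' 60
```

```text
time: 8.47
position: [0.525, -0.2093, 0.0828]
tool_rot: [0.794, 0.608, -0.001, -0.002]
ft_force: [-0.4, 0.6, -3.3]
grip_width: 0.0396
grip_force: 59.2
time: 8.88
position: [0.5262, -0.2116, 0.0724]
tool_rot: [0.795, 0.607, 0.0, 0.0]
ft_force: [-0.3, 0.1, -3.2]
grip_width: 0.0398
grip_force: 59.2
time: 9.13
position: [0.5261, -0.2116, 0.0693]
tool_rot: [0.795, 0.607, 0.0, 0.0]
ft_force: [0.2, -0.4, -3.1]
grip_width: 0.0398
grip_force: 59.2
```

```bash
python3 -m creep '[{"translation":[0,0,1.5],"roll":0,"gripper":30},{"translation":[0,0,3],"roll":0,"gripper":30},{"translation":[0,0,3],"roll":0,"gripper":30}]' 60
python3 -m creep '[{"translation":[0,0,1],"roll":0,"gripper":30},{"translation":[0,0,2],"roll":0,"gripper":30},{"translation":[0,0,2],"roll":0,"gripper":30}]' 60
python3 - <<'E'
from h import *
o=st(); print(np.round(o["moment"],2)); im=viewer.camera("scene"); cv2.imwrite("pics/m6.png",cv2.resize(im[180:320,120:290],None,fx=4,fy=4,interpolation=cv2.INTER_CUBIC))
E
```

```text
time: 9.38
position: [0.5262, -0.2117, 0.0661]
tool_rot: [0.795, 0.607, 0.0, 0.0]
ft_force: [0.7, 0.8, -2.5]
grip_width: 0.0398
grip_force: 59.1
time: 9.63
position: [0.5264, -0.2118, 0.0643]
tool_rot: [0.795, 0.607, 0.0, 0.0]
ft_force: [0.8, -0.4, -0.8]
grip_width: 0.0398
grip_force: 58.8
t 9.63 pos [ 0.5264 -0.2118  0.0643] x [ 0.264  0.965 -0.   ] z [ 0.001 -0.    -1.   ] F [ 0.8 -0.4 -0.8] w 0.0398 g 58.8 q [-0.58  0.71  1.71  0.    0.72 -0.31]
[-0.2  -0.04 -0.05]
```

View pics/m6.png

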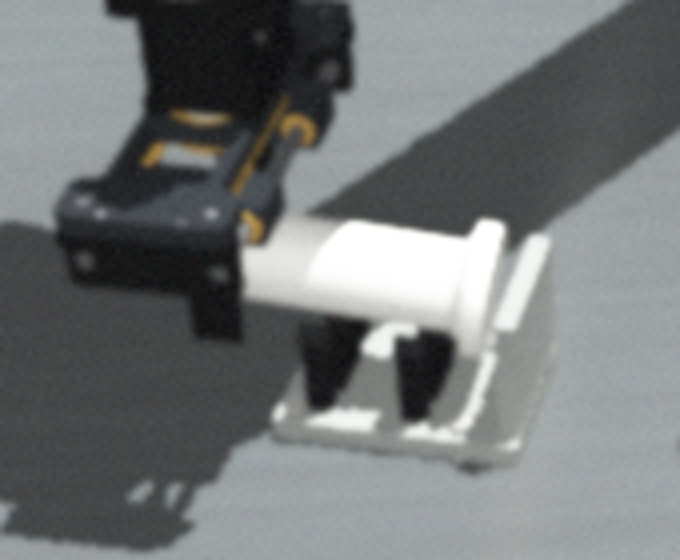

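```bash
python3 -m creep '[{"translation":[0,0,1],"roll":0,"gripper":30},{"translation":[0,0,2],"roll":0,"gripper":30},{"translation":[0,0,2],"roll":0,"gripper":30}]' 20
python3 -m creep '[{"translation":[0,0,0.5],"roll":0,"gripper":30},{"translation":[0,0,1],"roll":0,"gripper":30},{"translation":[0,0,1],"roll":0,"gripper":30}]' 6
python3 -m creep '[{"translation":[0,0,0],"roll":0,"gripper":30},{"translation":[0,0,0],"roll":0,"gripper":30},{"translation":[0,0,0],"roll":0,"gripper":30}]' 3
```

```text
time: 9.93
position: [0.5265, -0.2119, 0.0623]
tool_rot: [0.795, 0.607, 0.0, 0.001]
ft_force: [1.7, -1.6, 0.2]
grip_width: 0.0405
grip_force: 19.5
time: 10.18
position: [0.5263, -0.2118, 0.0612]
tool_rot: [0.795, 0.607, 0.0, 0.0]
ft_force: [0.5, -1.1, -0.7]
grip_width: 0.0409
grip_force: 5.8
time: 10.43
position: [0.5257, -0.2113, 0.0611]
tool_rot: [0.795, 0.607, -0.0, -0.0]
ft_force: [0.4, -0.8, -0.3]
grip_width: 0.0408
grip_force: 2.9
```

```bash
python3 -m creep '[{"translation":[0,0,0],"roll":0,"gripper":44},{"translation":[0,0,0],"roll":0,"gripper":46},{"translation":[0,0,0],"roll":0,"gripper":50},{"translation":[0,0,0],"roll":0,"gripper":56},{"translation":[0,0,0],"roll":0,"gripper":62}]' 
python3 -m creep '[{"translation":[0,0,0],"roll":0,"gripper":87},{"translation":[0,0,0],"roll":0,"gripper":87},{"translation":[0,0,0],"roll":0,"gripper":87},{"translation":[0,0,0],"roll":0,"gripper":87},{"translation":[0,0,0],"roll":0,"gripper":87}]' 
python3 -m creep '[{"translation":[0,0,-10],"roll":0,"gripper":87},{"translation":[0,0,-30],"roll":0,"gripper":87},{"translation":[0,0,-60],"roll":0,"gripper":87},{"translation":[0,0,-95],"roll":0,"gripper":87},{"translation":[0,0,-125],"roll":0,"gripper":87}]'
python3 -m creep '[{"translation":[-35,0,-20],"roll":0,"gripper":87},{"translation":[-70,0,-40],"roll":0,"gripper":87},{"translation":[-105,0,-50],"roll":0,"gripper":87},{"translation":[-130,0,-50],"roll":0,"gripper":87},{"translation":[-130,0,-50],"roll":0,"gripper":87}]'
python3 - <<'E'
from h import *
st(); im=viewer.camera("scene"); t=viewer.camera("top")
out=np.hstack([cv2.resize(im[200:300,160:270],(400,364),interpolation=cv2.INTER_CUBIC),cv2.resize(t[230:330,360:470],(400,364),interpolation=cv2.INTER_CUBIC)]); cv2.imwrite("pics/f7.png",out)
E
```

```text
time: 10.85
position: [0.526, -0.2115, 0.0613]
tool_rot: [0.795, 0.607, 0.0, -0.0]
ft_force: [-0.7, 0.1, -0.2]
grip_width: 0.0557
grip_force: 0.0
time: 11.27
position: [0.5261, -0.2116, 0.0613]
tool_rot: [0.795, 0.607, -0.0, -0.0]
ft_force: [-0.3, -0.4, -0.1]
grip_width: 0.0841
grip_force: 0.0
time: 11.68
position: [0.526, -0.2115, 0.1886]
tool_rot: [0.795, 0.607, 0.0, 0.0]
ft_force: [0.8, 1.1, 0.3]
grip_width: 0.0869
grip_force: 0.0
time: 12.1
position: [0.4913, -0.3427, 0.2386]
tool_rot: [0.796, 0.605, -0.001, 0.003]
ft_force: [0.0, -0.6, 0.0]
grip_width: 0.0872
grip_force: 0.0
t 12.1 pos [ 0.4913 -0.3427  0.2386] x [ 0.268  0.963 -0.005] z [ 0.003 -0.006 -1.   ] F [ 0.  -0.6  0. ] w 0.0872 g 0.0 q [-0.79  0.49  1.51 -0.    1.13 -0.52]
```

View pics/f7.png

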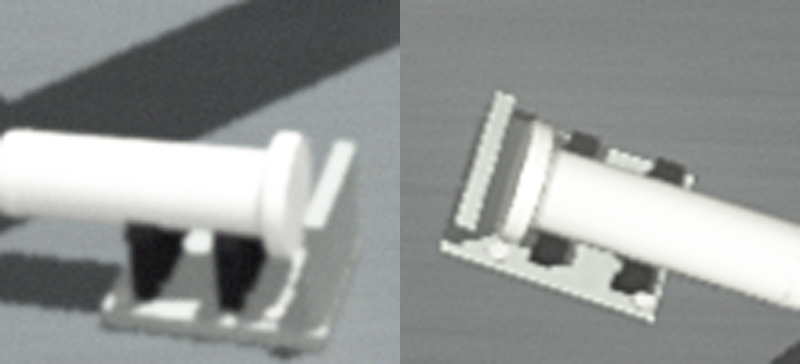

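```bash
python3 -c "from rig import hand_in; print(hand_in())"
```

```text
the job is handed in; nothing more can be done
None
```

The pipe is lying level in both V saddles with its flange in the slot next to the stop plate. The gripper is open and clear of it, and I handed the job in at about 12 s; the stub, bottle and casting were not touched, though I did not re-measure their positions at the end.

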